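Open the guard gate and roll the conveyor roller home in its bay

TASK

Pull the stiff sliding gate of the roller bay open until its handle pin stands level with the pointed index on the rail, and leave it there. Then roll the steel roller along the bench, without lifting it, in under the clear hood and with the hand press it gently and squarely home against the back stop. Let go of everything and leave the other things on the bench as they are.

Things in the scene. Friction and masses are not known exactly. Their poses are not given: they have to be found in the camera images.
- bay: Fixed low roller bay. Origin on the bench under the middle of its gate rail's front face; +x points into the bay (the way the roller goes), +y is the way the gate opens. Grey side cheeks with inner faces at y = +-78 mm, x = 2 to 106 mm. Back stop bar: front face at x = 70 mm, 45 mm high. No floor of its own: the roller rolls on the bench.
- roller: Loose polished steel conveyor roller lying on the bench before the bay: 50 mm diameter, barrel 90 mm long, stub axles 6 mm longer at each end, 0.6 kg. Origin at its centre, 25 mm up; its own y is its long axis (within 0.12 rad of the bay's y), x and z turn as it rolls. Friction about 0.45, so pushed from behind it rolls; rolling resistance soon stops it when not pushed.
- bay_mouth (a point): Middle of the lower front edge of the aluminium rail across the mouth, 66 mm above the bench, axes as the bay. Rail: x 0 to 16 mm, z 66 to 78 mm, y -87 to +192 mm, outer leg at y = 177 to 187 mm. Behind it the clear hood, z 66 to 71 mm, to x = 104 mm. No room inside for an upright tool: lean it 30 to 45 degrees, fingers pointing into the bay.
- bay_home (a point): Where the roller's centre is when the roller rests against the back stop: 45 mm into the bay from the rail's front face, on the bay's middle line, 25 mm above the bench. Axes as the bay.
- gate (a joint): Opening of the gate (steel plate 80 mm wide at the front of the rail, blocking the middle of the mouth), m: 0 shut, growing as it slides along the bay's +y, 0.150 at the end of travel. Starts at 0 to 0.025. At 0.115 the handle pin is level with the index and the mouth is clear. Sliding friction about 7 N; it stays where left.
- gate_handle (a point): Grip point on the gate's handle, an upright dark steel pin, 14 mm diameter, bare from 88 to 130 mm above the bench. The point is on its axis, 112 mm above the bench, 1 mm before the rail's front face, at bay y = joint value - 30 mm; it moves with the gate. Take it from above and pull along the bay's +y.
- index_point (a point): Tip of the small pointed dark steel index fixed on the rail, 86 mm above the bench, at bay y = 85 mm, pointing to the front. The gate is right when the handle pin has the same bay y.
- grease_tub: Bystander, to be left alone: white grease tub, 67 mm wide, 52 mm high; origin at the middle of its underside.
- spare_bearing: Bystander, to be left alone: ball bearing lying flat, 52 mm wide, 15 mm high; origin at the middle of its underside.
- pinion: Bystander, to be left alone: helical gear pinion standing on its hub, 45 mm wide, 42 mm high; origin at the middle of its underside.
- oil_bottle: Bystander, to be left alone: plastic oil bottle with a spout, 48 mm wide, 161 mm high; origin at the middle of its underside.

How it is judged:
On the way, in this order (a step that is already met when the one before it is completed fails the run):
1. the gate stands open at the index (value of joint gate between 0.107 and 0.123 m and velocity of joint gate between -0.005 and 0.005 m/s), for 0.3 s.
2. the roller is rolling along the bench (angular speed of roller above 0.3 rad/s and linear speed of roller above 0.006 m/s), for 0.1 s.
3. the hand presses the roller home against the back stop (x of roller in the frame of bay above 0.0415 m and height (world z) of roller below 0.03 m and angle between the y axis of roller and the y axis of bay, either way round below 0.06 rad and contact force between any of the fingers, the arm and roller above 0.3 N), for 0.02 s.
At the end, for the whole second after the job is handed in: The roller lies at rest on the bench under the hood, within 3.5 mm of touching the back stop and square to it within 0.06 rad, and the gate stands at 0.115 m +- 8 mm (handle pin level with the index) (x of roller in the frame of bay above 0.0415 m and height (world z) of roller below 0.03 m and angle between the y axis of roller and the y axis of bay, either way round below 0.06 rad and value of joint gate between 0.107 and 0.123 m and linear speed of roller below 0.01 m/s and angular speed of roller below 0.4 rad/s).
It fails at once if the roller is lifted off the bench (more than 12 mm) (height (world z) of roller above 0.037 m).
It fails at once if the roller is rammed into the bay with more than 60 N (contact force between roller and bay above 60 N).
It fails at once if a bystander (tub, bearing, pinion or bottle) is moved more than 20 mm (distance of any of grease_tub, spare_bearing, pinion, oil_bottle from where it was at the start of the episode above 0.02 m).
It also fails if it takes over 51 s, if anything falls off the work surface, if the arm or the gripper's body presses on something with over 40 N, if the wrist force passes 120 N, or if a joint passes its speed limit or range.

ROBOT

A 6-joint arm with a two-finger parallel gripper is mounted at the origin on a cart in front of the work surface, level with it; the furniture and walls round the work are solid. World frame = base frame: x ahead of the robot, y to its left, z up, the work surface at z = 0. Lengths are in m, angles in rad, forces in N, time in s.
With the tool pointing down it reaches from about 0.35 to 0.775 m from the base axis. Payload 5.5 kg.
Tool frame: the origin (TCP) lies midway between the tips of the shut fingers; the grasp point (between the pads) lies 19 mm behind it; z points along the fingers, x is the direction in which the jaws open and shut, and the axes are right-handed (so a half turn about z gives the same grasp; the last joint's range is limited). The gripper opens to 85 mm and grips with 20 to 120 N. Pads are 22 mm wide; open, the fingers measure 114 mm over their backs; the gripper's body (76 mm by 85 mm) begins 54 mm behind the grasp point. The pads swing forward as they close: fully open they stand 13 mm farther back than shut.
Start: joints at [-1.395, 0.313, 0.046, 1.304, 0, 1.431], TCP at [0.179, -0.547, 0.231] pointing down, gripper open.
Joint ranges: [-2.76, 2.76], [-0.86, 1.69], [-1.03, 1.26], [-2.2, 2.34], [-1.47, 1.5], [-3.14, 3.14]. Speed limits (rad/s): [2.57, 2.57, 3.14, 3.14, 3.14, 3.14].

INTERFACE

Orientations are given as a unit quaternion [w, x, y, z].
In Python, from workcell import env gives the robot as it stands.
- The arm moves only by the tool servo_tool, never from a script. Its argument "targets" is a list of rows, each an object with "xyz": the shift along the tool's x, y, z in m, a list of three; "twist": the turn, a rotation vector about the tool's x, y, z in rad, a list of three; "jaw": the opening, from 0 (shut) to 1 (fully open). A call has 1 to 12 rows; each row is the pose to reach, as a shift and turn from the pose commanded when the call began, along the tool's axes at that moment; what a row does not reach only later rows make up. A row lasts 1/12 s, in which the tool goes at most 41.7 mm and 7.16 degrees, less where a joint would pass 70% of its speed; a pose out of reach is approached as far as the arm can. A call with a gripper value outside its range is refused whole. The fingers move at their own pace and stop on an object; "squeeze" is the grip in N (left out, the last holds). Time passes only in rows, so rows that repeat a pose let the fingers close. It gives the time, the measured TCP pose, the force and the opening at its end, in the units of the state.
- env.get_state(): the state, without advancing time (a new reading comes with each control period).
- env.read_camera(name): name is "side" or "top"; returns a dict with "color" (400x640x3 uint8, red, green, blue), "depth" (400x640 float32, m along the optical axis (not along the pixel's ray), 0 where there is no reading), "fx", "fy", "cx", "cy" (pixels), "eye" and "attitude" of the camera in the world. Camera axes: x right, y down, z forward; pixel columns grow to the right and rows downward; lengths in m; the calibration is good to about 2 mm. A picture is of the moment at which its call begins.
- env.hand_in(): hands the job in, once; it reports no verdict.
The state is a dict: "clock": time; "joint_pos": joint angles; "qvel": joint speeds; "tau": joint torques, N m; "tcp_pos": TCP position; "orientation": TCP orientation; "wrist_force": force on the tool from outside, world axes, zero at the start; "ft_torque": the same for the moment, N m; "finger_gap": finger opening in m.
Only numpy, scipy, OpenCV 4.12 (cv2) and the standard library are available. Lean on these libraries where they do the work, as an engineer would, in place of code of your own. Each camera call takes 0.05 s, during which the arm holds its last target. There are 200 camera calls.

## Working session

There is one attempt and no reset: what is moved stays moved. The work goes in short steps, Python scripts to look and compute and a tool call to move; the robot and the scene stay as the last step left them, time stands still between calls to the robot, and variables do not carry over. Pictures are saved under pics/ and viewed, about 8 in all and at most 12, crops included, and the job is handed in when it is done.

Besides the shell and the picture viewer there is one more tool, called after "Emit:" in YAML: its name, and indented under it one key for each argument. servo_tool: Moves the arm, as the interface text tells. Its arguments: {"type":"object","properties":{"targets":{"type":"array","items":{"type":"object","properties":{"xyz":{"type":"array","items":{"type":"number"}},"twist":{"type":"array","items":{"type":"number"}},"jaw":{"type":"number"}}}},"squeeze":{"type":"number"}},"required":["targets"]}

```bash
mkdir -p pics; cat > h.py <<'E'
import numpy as np, cv2
from scipy.spatial.transform import Rotation as R
from workcell import env
def rot(q): return R.from_quat([q[1],q[2],q[3],q[0]]).as_matrix()
def cam(n):
    c=env.read_camera(n); a=np.array(c["attitude"]); c["R"]=a if a.shape==(3,3) else rot(a); c["eye"]=np.array(c["eye"]); return c
def ray(c,u,v): return c["R"]@np.array([(u-c["cx"])/c["fx"],(v-c["cy"])/c["fy"],1.])
def onz(c,u,v,z):
    d=ray(c,u,v); return c["eye"]+d*(z-c["eye"][2])/d[2]
def dep(c,u,v): return c["eye"]+ray(c,u,v)*c["depth"][v,u]
def proj(c,p):
    q=c["R"].T@(np.array(p)-c["eye"]); return np.array([c["fx"]*q[0]/q[2]+c["cx"],c["fy"]*q[1]/q[2]+c["cy"]])
def cloud(c):
    v,u=np.mgrid[0:400,0:640]; d=c["depth"]
    P=np.stack([(u-c["cx"])/c["fx"]*d,(v-c["cy"])/c["fy"]*d,d],-1)@c["R"].T+c["eye"]; P[d==0]=np.nan; return P
E
python3 - <<'E'
from h import *
for n in("side","top"):
    c=cam(n); cv2.imwrite(f"pics/{n}0.png",c["color"][:,:,::-1]); np.savez(f"{n}0.npz",**c); print(n,c["eye"],c["R"].round(3).tolist(),c["fx"],c["cx"],c["cy"],c["attitude"])
s=env.get_state();print(s)
E
```

```text
side [ 0.41722357 -0.85389016  0.52477305] [[0.997, -0.011, 0.074], [-0.073, -0.34, 0.938], [0.015, -0.941, -0.339]] 507.65059334011454 320.21328004811517 194.99817785283784 [-0.57407587  0.81795871 -0.02544086  0.02707792]
top [0.41910344 0.31482795 0.95492934] [[-0.003, -0.99, 0.138], [-1.0, 0.005, 0.016], [-0.016, -0.138, -0.99]] 395.6332402631557 316.6657445159474 197.2968179812403 [ 0.05457541 -0.70386485  0.70691628 -0.04318765]
{'clock': 0.1, 'joint_pos': array([-1.39457725e+00,  3.13939773e-01,  4.50942044e-02,  1.30358899e+00,
       -1.19281096e-05,  1.43116724e+00]), 'qvel': array([ 0.0012736 , -0.00252071,  0.00109316,  0.00090774,  0.00060027,
       -0.0002427 ]), 'tau': array([ 2.90095006e-03, -4.81727457e+01,  2.99244064e+01,  1.27516792e-02,
       -8.64258323e-05, -3.81125403e-06]), 'tcp_pos': array([ 0.17849996, -0.54611856,  0.23049046]), 'orientation': array([-5.64214253e-04,  8.09512791e-01, -5.87101669e-01, -5.93839057e-04]), 'wrist_force': array([-0.18078878,  0.03307583,  0.61551653]), 'ft_torque': array([ 0.00272637, -0.0066053 ,  0.03664543]), 'finger_gap': 0.08518821572888334}
```

View pics/side0.png

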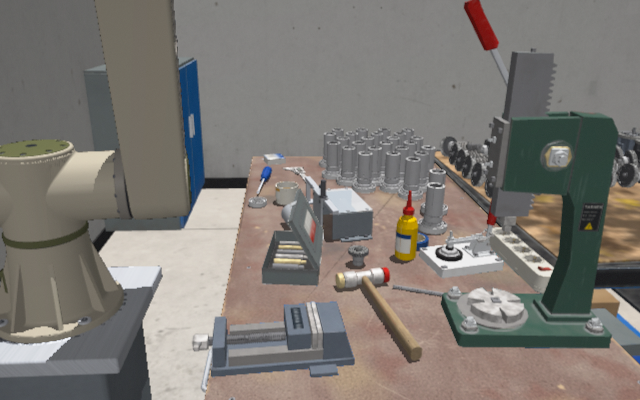

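View pics/top0.png

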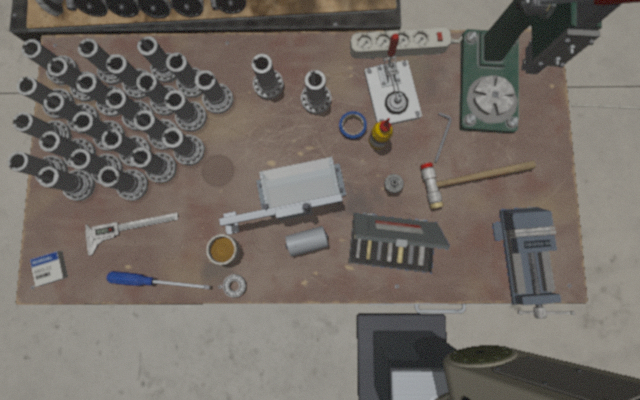

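The top view shows the bay with its rail running from (225,222) to (345,205), the pin near (306,208) and the roller near (306,242). The tub is at (222,249), the bearing at (233,285), the pinion at (393,184), the bottle at (382,130) and an open tool box at (400,240). In the side view the bay is at (345,212), mostly behind the tool box.

```bash
python3 - <<'E'
from h import *
t=dict(np.load("top0.npz")); s=dict(np.load("side0.npz"))
a=cv2.resize(t["color"][165:265,210:350],None,fx=5,fy=5,interpolation=cv2.INTER_CUBIC)[:,:,::-1]
b=cv2.resize(s["color"][160:290,255:400],None,fx=4,fy=4,interpolation=cv2.INTER_CUBIC)[:,:,::-1]
cv2.imwrite("pics/top0c.png",a); cv2.imwrite("pics/side0c.png",b)
P=cloud(t)
print("bench",[dep(t,u,v).round(3) for u,v in((270,270),(340,260),(200,240))])
# rail top z 66..82
z=P[...,2]; m=(z>0.070)&(z<0.1); m[:165]=0;m[265:]=0;m[:,:215]=0;m[:,350:]=0
q=P[m]; print(len(q),np.nanmin(q,0),np.nanmax(q,0))
for u,v in((306,242),(290,243),(322,240),(306,208),(300,185),(232,222),(222,249),(400,225),(430,230),(393,184)): print(u,v,dep(t,u,v).round(4))
E
```

```text
bench [array([ 0.378,  0.442, -0.   ]), array([ 0.401,  0.275, -0.   ]), array([ 0.45 ,  0.612, -0.001])]
3533 [0.48020225 0.27434803 0.07000838] [0.61707381 0.54646983 0.0990474 ]
306 242 [0.4427 0.3539 0.0476]
290 243 [0.4405 0.3903 0.0494]
322 240 [0.4471 0.3174 0.0474]
306 208 [0.5114 0.3504 0.1305]
300 185 [0.5703 0.3665 0.0728]
232 222 [0.4867 0.5172 0.0793]
222 249 [0.4276 0.549  0.035 ]
400 225 [0.478  0.1463 0.0853]
430 230 [0.4668 0.0813 0.0853]
393 184 [0.5768 0.151  0.0411]
```

View pics/top0c.png

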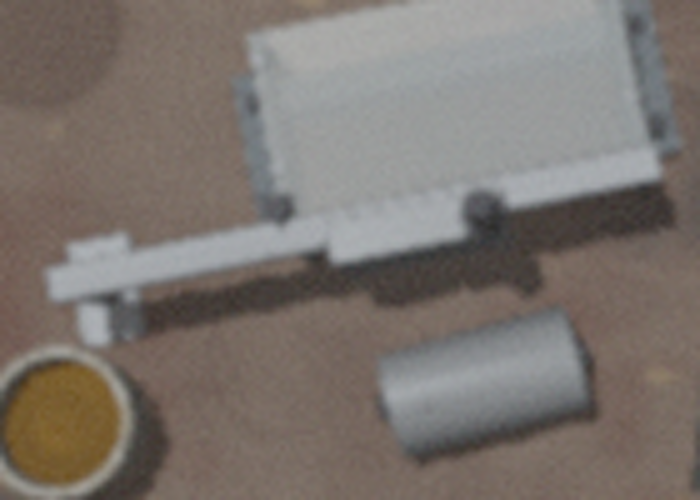

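View pics/side0c.png

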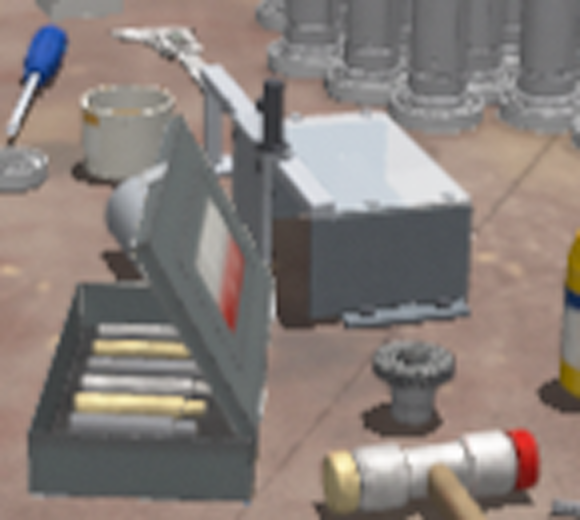

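```bash
python3 - <<'E'
from h import *
t=dict(np.load("top0.npz")); s=dict(np.load("side0.npz"))
P=cloud(t); z=P[...,2]
m=(z>0.0745)&(z<0.083); m[:190]=0;m[228:]=0;m[:,:215]=0;m[:,350:]=0
# rail outline: bright pixels, left arm; per-column rows of mask
for u in list(range(220,276,5))+list(range(312,345,4)):
    r=np.where(m[:,u])[0]
    if len(r): print(u,r.min(),r.max(),onz(t,u,r.min()-.5,.078)[:2].round(4),onz(t,u,r.max()+.5,.078)[:2].round(4))
# pin both views
mp=(z>0.12)&(z<0.14); mp[:190]=0;mp[228:]=0;mp[:,:290]=0;mp[:,330:]=0
v,u=np.where(mp); print("pin top px",u.mean(),v.mean(),onz(t,u.mean(),v.mean(),.13),len(u))
Q=cloud(s); g=s["color"].max(2)
ms=(g<75); ms[:178]=0;ms[200:]=0;ms[:,:312]=0;ms[:,:][:,334:]=0
for r in range(178,200,3):
    c=np.where(ms[r])[0]; print(r,c, np.nanmedian(Q[r,c],0).round(3) if len(c) else '')
# index dark spot
gt=t["color"].max(2).astype(int)
print(gt[201:214,258:275])
# roller
mr=(z>0.02)&(z<0.06); mr[:226]=0;mr[259:]=0;mr[:,:280]=0;mr[:,334:]=0
v,u=np.where(mr); p=P[mr]; print("roller",len(u),p.mean(0)); 
rect=cv2.minAreaRect(np.array([onz(t,a,b,.025)[:2]*1000 for a,b in zip(u,v)],np.float32)); print(rect)
E
```

```text
220 219 225 [0.4947 0.5446] [0.4791 0.5441]
225 218 224 [0.4969 0.5335] [0.4813 0.533 ]
230 217 223 [0.4991 0.5223] [0.4834 0.5219]
235 216 221 [0.5013 0.5112] [0.4878 0.5108]
240 215 221 [0.5034 0.5   ] [0.4878 0.4997]
245 214 220 [0.5056 0.4889] [0.49   0.4886]
250 213 219 [0.5078 0.4777] [0.4922 0.4774]
255 211 218 [0.5122 0.4666] [0.4943 0.4663]
260 210 217 [0.5144 0.4555] [0.4965 0.4552]
265 197 216 [0.5437 0.4447] [0.4987 0.4441]
270 195 215 [0.5482 0.4335] [0.5009 0.4329]
275 193 214 [0.5527 0.4223] [0.5031 0.4218]
312 195 206 [0.5477 0.3392] [0.5206 0.3393]
316 199 205 [0.5386 0.3303] [0.5228 0.3303]
320 198 205 [0.5408 0.3213] [0.5227 0.3214]
324 197 204 [0.543  0.3124] [0.5249 0.3125]
328 196 203 [0.5452 0.3034] [0.5271 0.3035]
332 196 202 [0.5451 0.2945] [0.5293 0.2946]
336 194 201 [0.5496 0.2855] [0.5316 0.2856]
340 194 200 [0.5496 0.2765] [0.5338 0.2767]
pin top px 305.57575757575756 205.6969696969697 [0.51633643 0.35131351 0.13      ] 33
178 [] 
181 [321 322] [0.514 0.348 0.127]
184 [321 322 323 324] [0.516 0.344 0.12 ]
187 [320 321 322 323 324] [0.518 0.346 0.112]
190 
[... 508 characters left out ...]
13 109  98  97  96  95  87 105 138 151 154 156 153 150]
 [124 124 120 117 106  99  95 100  91  80  99 132 148 152 155 154 157]
 [120 122 125 115 107 105 102  98  85  94 124 145 155 159 167 170 168]
 [124 124 126 126 129 130 131 113 108 132 158 167 169 173 172 174 172]
 [140 138 143 151 161 165 165 149 142 160 170 175 173 170 174 172 175]
 [165 165 171 172 174 175 174 168 163 169 174 173 174 174 174 173 173]
 [174 173 173 175 173 173 174 172 172 171 175 173 173 174 170 175 168]
 [174 172 173 170 172 173 171 174 173 173 171 169 171 171 171 162 152]]
roller 870 [0.44499277 0.35383607 0.0453108 ]
((445.627197265625, 354.8524169921875), (50.02265930175781, 102.04564666748047), 15.272369384765625)
```

```bash
cat >> h.py <<'E'
O=np.array([0.5166,0.357,0.]); PSI=0.2018
BY=np.array([-np.sin(PSI),np.cos(PSI),0]); BX=np.array([np.cos(PSI),np.sin(PSI),0]); BZ=np.array([0,0,1.])
def b2w(p): return O+BX*p[0]+BY*p[1]+BZ*p[2]
def w2b(p): d=np.array(p)-O; return np.array([d@BX,d@BY,d[2]])
def toolR(lean,sgn): # tool z leaning into the bay, tool x = sgn*bay y
    z=BX*np.sin(lean)-BZ*np.cos(lean); x=sgn*BY; return np.stack([x,np.cross(z,x),z],1)
def go(*pts,lean=0,sgn=None):
    s=env.get_state(); A=rot(s["orientation"]); p0=s["tcp_pos"]
    print("t",round(s["clock"],2),"tcp",p0.round(4),"bay",w2b(p0).round(4),"F",s["wrist_force"].round(1),"gap",round(s["finger_gap"],4),"q",s["joint_pos"].round(2))
    for k in ((1,-1) if sgn is None else (sgn,)):
        print(" sgn",k,"twist",R.from_matrix(A.T@toolR(lean,k)).as_rotvec().round(4))
    for p in pts: print("  world",np.round(p,4),"shift",(A.T@(np.array(p)-p0)).round(4))
E
python3 - <<'E'
from h import *
t=dict(np.load("top0.npz"))
print("index bay",w2b(onz(t,266.3,210,.086)),"pin",w2b(onz(t,305.6,205.7,.13)),"roller",w2b([.4456,.3549,.025]))
p=np.array([.5163,.3513,.0])
go([.45,-.1,.26],p+[0,0,.20],p+[0,0,.1])
E
```

```text
index bay [0.01254557 0.08236013 0.086     ] pin [-0.00141472 -0.00556685  0.13      ] roller [-0.06998013  0.01217337  0.025     ]
t 0.1 tcp [ 0.1785 -0.5461  0.2305] bay [-0.5123 -0.817   0.2305] F [-0.2  0.   0.6] gap 0.0852 q [-1.39  0.31  0.05  1.3  -0.    1.43]
 sgn 1 twist [-2.5000e-03 -2.0000e-04 -3.0275e+00]
 sgn -1 twist [-1.00e-04  1.60e-03  1.14e-01]
  world [ 0.45 -0.1   0.26] shift [-0.3398 -0.3967 -0.0289]
  world [0.5163 0.3513 0.2   ] shift [-0.748  -0.5998  0.0318]
  world [0.5163 0.3513 0.1   ] shift [-0.7479 -0.5998  0.1318]
```

Emit:
servo_tool:
  targets:
    - {"xyz":[-0.34,-0.4,-0.03],"twist":[0,0,-1.5],"jaw":1}
    - {"xyz":[-0.34,-0.4,-0.03],"twist":[0,0,-1.5],"jaw":1}
    - {"xyz":[-0.34,-0.4,-0.03],"twist":[0,0,-1.5],"jaw":1}
    - {"xyz":[-0.34,-0.4,-0.03],"twist":[0,0,-1.5],"jaw":1}
    - {"xyz":[-0.34,-0.4,-0.03],"twist":[0,0,-1.5],"jaw":1}
    - {"xyz":[-0.34,-0.4,-0.03],"twist":[0,0,-1.5],"jaw":1}
    - {"xyz":[-0.34,-0.4,-0.03],"twist":[0,0,-1.5],"jaw":1}
    - {"xyz":[-0.34,-0.4,-0.03],"twist":[0,0,-1.5],"jaw":1}
    - {"xyz":[-0.34,-0.4,-0.03],"twist":[0,0,-1.5],"jaw":1}
    - {"xyz":[-0.34,-0.4,-0.03],"twist":[0,0,-1.5],"jaw":1}
    - {"xyz":[-0.34,-0.4,-0.03],"twist":[0,0,-1.5],"jaw":1}
    - {"xyz":[-0.34,-0.4,-0.03],"twist":[0,0,-1.5],"jaw":1}

```text
clock: 1.1
tcp_pos: [0.4401, -0.1191, 0.2598]
orientation: [0.0, 0.992, 0.125, -0.0]
wrist_force: [0.3, -1.1, -0.3]
finger_gap: 0.0855
```

```bash
python3 - <<'E'
from h import *
p=np.array([.5163,.3513,.0])
go(p+[0,0,.20],sgn=1)
E
```

```text
t 1.1 tcp [ 0.4401 -0.1191  0.2598] bay [-0.1704 -0.4511  0.2598] F [ 0.3 -1.1 -0.3] gap 0.0855 q [-0.44  0.07 -0.18  1.32 -0.    0.88]
 sgn 1 twist [-0.0000e+00  2.0000e-04 -1.5215e+00]
  world [0.5163 0.3513 0.2   ] shift [ 0.1907 -0.4367  0.0598]
```

Emit:
servo_tool:
  targets:
    - {"xyz":[0.19,-0.437,0.06],"twist":[0,0,-1.52],"jaw":0.6}
    - {"xyz":[0.19,-0.437,0.06],"twist":[0,0,-1.52],"jaw":0.6}
    - {"xyz":[0.19,-0.437,0.06],"twist":[0,0,-1.52],"jaw":0.6}
    - {"xyz":[0.19,-0.437,0.06],"twist":[0,0,-1.52],"jaw":0.6}
    - {"xyz":[0.19,-0.437,0.06],"twist":[0,0,-1.52],"jaw":0.6}
    - {"xyz":[0.19,-0.437,0.06],"twist":[0,0,-1.52],"jaw":0.6}
    - {"xyz":[0.19,-0.437,0.06],"twist":[0,0,-1.52],"jaw":0.6}
    - {"xyz":[0.19,-0.437,0.06],"twist":[0,0,-1.52],"jaw":0.6}
    - {"xyz":[0.19,-0.437,0.06],"twist":[0,0,-1.52],"jaw":0.6}
    - {"xyz":[0.19,-0.437,0.06],"twist":[0,0,-1.52],"jaw":0.6}
    - {"xyz":[0.19,-0.437,0.06],"twist":[0,0,-1.52],"jaw":0.6}
    - {"xyz":[0.19,-0.437,0.06],"twist":[0,0,-1.52],"jaw":0.6}

```text
clock: 2.1
tcp_pos: [0.5175, 0.3529, 0.1981]
orientation: [-0.001, 0.639, 0.769, -0.0]
wrist_force: [0.2, -0.2, 0.8]
finger_gap: 0.0515
```

Emit:
servo_tool:
  targets:
    - {"xyz":[0,0,0],"twist":[0,0,0],"jaw":0.6}
    - {"xyz":[0,0,0],"twist":[0,0,0],"jaw":0.6}

```text
clock: 2.27
tcp_pos: [0.5172, 0.3498, 0.1984]
orientation: [-0.0, 0.642, 0.766, -0.001]
wrist_force: [0.5, -0.6, -0.0]
finger_gap: 0.0517
```

```bash
python3 - <<'E'
from h import *
p=np.array([.5163,.3513,.0])
go(p+[0,0,.20],p+[0,0,.1],sgn=1)
c=cam("side"); cv2.imwrite("pics/side1.png",cv2.resize(c["color"][110:260,240:410],None,fx=4,fy=4)[:,:,::-1])
E
```

```text
t 2.27 tcp [0.5172 0.3498 0.1984] bay [-0.0008 -0.0072  0.1984] F [ 0.5 -0.6 -0. ] gap 0.0517 q [ 0.47  0.42  0.12  1.28 -0.    0.29]
 sgn 1 twist [-0.0022  0.001  -0.0264]
  world [0.5163 0.3513 0.2   ] shift [ 0.0016 -0.0007 -0.0016]
  world [0.5163 0.3513 0.1   ] shift [ 0.0017 -0.0005  0.0984]
```

Emit:
servo_tool:
  targets:
    - {"xyz":[0.0015,-0.0005,0.035],"twist":[0,0,-0.026],"jaw":0.6}
    - {"xyz":[0.0015,-0.0005,0.07],"twist":[0,0,-0.026],"jaw":0.6}
    - {"xyz":[0.0015,-0.0005,0.09],"twist":[0,0,-0.026],"jaw":0.6}
    - {"xyz":[0.0015,-0.0005,0.098],"twist":[0,0,-0.026],"jaw":0.6}
    - {"xyz":[0.0015,-0.0005,0.098],"twist":[0,0,-0.026],"jaw":0.6}
    - {"xyz":[0.0015,-0.0005,0.098],"twist":[0,0,-0.026],"jaw":0.35}
    - {"xyz":[0.0015,-0.0005,0.098],"twist":[0,0,-0.026],"jaw":0.25}
    - {"xyz":[0.0015,-0.0005,0.098],"twist":[0,0,-0.026],"jaw":0.1}
    - {"xyz":[0.0015,-0.0005,0.098],"twist":[0,0,-0.026],"jaw":0.1}
    - {"xyz":[0.0015,-0.0005,0.098],"twist":[0,0,-0.026],"jaw":0.1}
  squeeze: 40

```text
clock: 3.15
tcp_pos: [0.5187, 0.3507, 0.1041]
orientation: [0.001, 0.633, 0.774, 0.002]
wrist_force: [-0.0, -1.4, 6.4]
finger_gap: 0.0126
```

```bash
python3 - <<'E'
from h import *
s=env.get_state(); y=w2b(s["tcp_pos"])[1]
go(s["tcp_pos"]+BY*(0.0845-y),sgn=1)
E
```

```text
t 3.15 tcp [0.5187 0.3507 0.1041] bay [ 0.0008 -0.0066  0.1041] F [-0.  -1.4  6.4] gap 0.0126 q [ 0.47  0.47 -0.04  1.06 -0.    0.27]
 sgn 1 twist [ 0.0039 -0.0005 -0.0018]
  world [0.5004 0.4399 0.1041] shift [ 0.0911 -0.0002  0.    ]
```

Emit:
servo_tool:
  targets:
    - {"xyz":[0.004,0,0],"twist":[0,0,0],"jaw":0.1}
    - {"xyz":[0.012,0,0],"twist":[0,0,0],"jaw":0.1}
    - {"xyz":[0.022,0,0],"twist":[0,0,0],"jaw":0.1}
    - {"xyz":[0.033,0,0],"twist":[0,0,0],"jaw":0.1}
    - {"xyz":[0.044,0,0],"twist":[0,0,0],"jaw":0.1}
    - {"xyz":[0.055,0,0],"twist":[0,0,0],"jaw":0.1}
    - {"xyz":[0.066,0,0],"twist":[0,0,0],"jaw":0.1}
    - {"xyz":[0.076,0,0],"twist":[0,0,0],"jaw":0.1}
    - {"xyz":[0.084,0,0],"twist":[0,0,0],"jaw":0.1}
    - {"xyz":[0.088,0,0],"twist":[0,0,0],"jaw":0.1}
    - {"xyz":[0.09,0,0],"twist":[0,0,0],"jaw":0.1}
    - {"xyz":[0.09,0,0],"twist":[0,0,0],"jaw":0.1}

```text
clock: 4.15
tcp_pos: [0.501, 0.4381, 0.1041]
orientation: [0.002, 0.633, 0.774, 0.001]
wrist_force: [1.3, -5.3, 6.4]
finger_gap: 0.0124
```

```bash
python3 - <<'E'
from h import *
go(b2w([-.001,.0845,.1]),sgn=1)
c=cam("top"); np.savez("top1.npz",**c)
s=cam("side")
a=cv2.resize(c["color"][185:255,210:350],None,fx=5,fy=5,interpolation=cv2.INTER_CUBIC)
b=cv2.resize(s["color"][110:220,260:380],None,fx=3,fy=3,interpolation=cv2.INTER_CUBIC)
b=cv2.copyMakeBorder(b[:240],0,0,0,700-360,cv2.BORDER_CONSTANT)
cv2.imwrite("pics/t1.png",np.vstack([a,b])[:,:,::-1])
E
```

```text
t 4.15 tcp [0.501  0.4381 0.1041] bay [0.001  0.0826 0.1041] F [ 1.3 -5.3  6.4] gap 0.0124 q [ 0.6   0.54  0.08  1.11 -0.    0.4 ]
 sgn 1 twist [ 0.0041  0.0016 -0.0022]
  world [0.4987 0.4396 0.1   ] shift [ 0.0019 -0.002   0.0041]
```

View pics/t1.png

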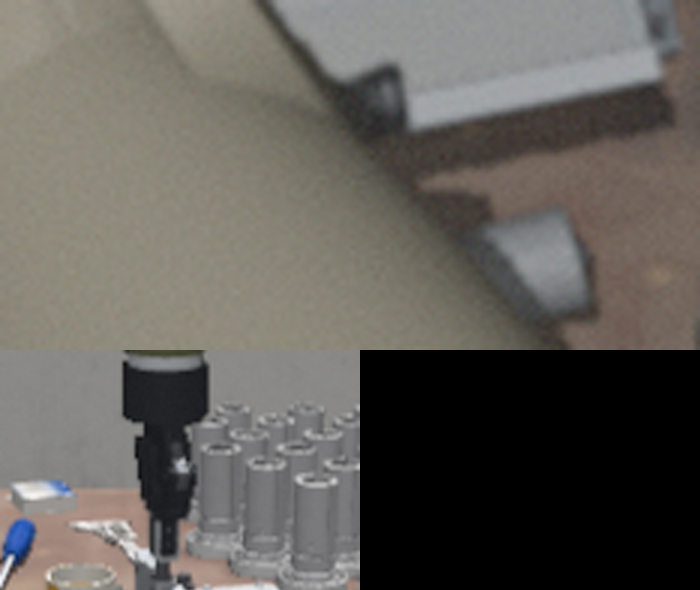

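Emit:
servo_tool:
  targets:
    - {"xyz":[0,0,0],"twist":[0,0,0],"jaw":0.25}
    - {"xyz":[0,0,0],"twist":[0,0,0],"jaw":0.35}
    - {"xyz":[0,0,0],"twist":[0,0,0],"jaw":0.4}
    - {"xyz":[0,0,0],"twist":[0,0,0],"jaw":0.4}
    - {"xyz":[0,0,0],"twist":[0,0,0],"jaw":0.4}
    - {"xyz":[0,0,-0.02],"twist":[0,0,0],"jaw":0.4}
    - {"xyz":[0,0,-0.05],"twist":[0,0,0],"jaw":0.4}
    - {"xyz":[0,0,-0.085],"twist":[0,0,0],"jaw":0.4}
    - {"xyz":[0,0,-0.1],"twist":[0,0,0],"jaw":0.4}
    - {"xyz":[0,0,-0.1],"twist":[0,0,0],"jaw":0.4}

```text
clock: 5.08
tcp_pos: [0.5013, 0.44, 0.207]
orientation: [0.001, 0.633, 0.774, 0.004]
wrist_force: [0.0, -0.1, 0.7]
finger_gap: 0.034
```

```bash
python3 - <<'E'
from h import *
go(b2w([-.17,.012,.12]),sgn=1,lean=np.radians(40))
E
```

```text
t 5.08 tcp [0.5013 0.44   0.207 ] bay [0.0016 0.0844 0.207 ] F [ 0.  -0.1  0.7] gap 0.034 q [ 0.6   0.5   0.26  1.33 -0.    0.4 ]
 sgn 1 twist [-0.6906 -0.0026 -0.0024]
  world [0.3476 0.3347 0.12  ] shift [-0.0729 -0.1722  0.0855]
```

Emit:
servo_tool:
  targets:
    - {"xyz":[-0.073,-0.172,0.01],"twist":[-0.69,0,0],"jaw":0.5}
    - {"xyz":[-0.073,-0.172,0.01],"twist":[-0.69,0,0],"jaw":0.5}
    - {"xyz":[-0.073,-0.172,0.01],"twist":[-0.69,0,0],"jaw":0.5}
    - {"xyz":[-0.073,-0.172,0.01],"twist":[-0.69,0,0],"jaw":0.5}
    - {"xyz":[-0.073,-0.172,0.085],"twist":[-0.69,0,0],"jaw":0.5}
    - {"xyz":[-0.073,-0.172,0.085],"twist":[-0.69,0,0],"jaw":0.5}
    - {"xyz":[-0.073,-0.172,0.085],"twist":[-0.69,0,0],"jaw":0.5}
    - {"xyz":[-0.073,-0.172,0.085],"twist":[-0.69,0,0],"jaw":0.5}
    - {"xyz":[-0.073,-0.172,0.085],"twist":[-0.69,0,0],"jaw":0.5}

```text
clock: 5.83
tcp_pos: [0.3375, 0.326, 0.1086]
orientation: [0.214, 0.595, 0.732, 0.256]
wrist_force: [0.1, 0.6, -1.0]
finger_gap: 0.0426
```

```bash
python3 - <<'E'
from h import *
go(b2w([-.15,.012,.018]),sgn=1,lean=np.radians(40))
c=cam("top"); np.savez("top2.npz",**c)
s=cam("side"); np.savez("side2.npz",**s)
a=cv2.resize(c["color"][165:285,210:350],None,fx=4,fy=4,interpolation=cv2.INTER_CUBIC)
b=cv2.resize(s["color"][140:260,250:310+40],None,fx=2,fy=4)
cv2.imwrite("pics/t2.png",np.hstack([a,b])[:,:,::-1])
E
```

```text
t 5.83 tcp [0.3375 0.326  0.1086] bay [-0.1816  0.0056  0.1086] F [ 0.1  0.6 -1. ] gap 0.0426 q [ 0.84 -0.1  -1.01  0.09 -0.39  0.52]
 sgn 1 twist [-0.0189  0.0059  0.0064]
  world [0.3672 0.3387 0.018 ] shift [ 0.0072 -0.0323  0.0904]
```

View pics/t2.png

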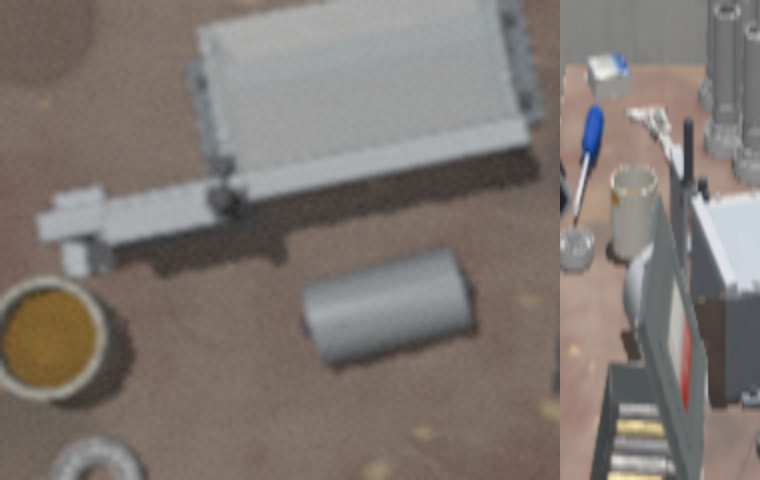

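The arm is out of the way here. The pin, at about (225,198) in the crop, stands right next to the index at (222,165), and the mouth is clear. The roller at (388,305) and the tub have not moved.

```bash
cat >> h.py <<'E'
def roller(c,x0=280,x1=334,y0=226,y1=262):
    z=cloud(c)[...,2]; m=(z>0.02)&(z<0.06); m[:y0]=0;m[y1:]=0;m[:,:x0]=0;m[:,x1:]=0
    v,u=np.where(m); r=cv2.minAreaRect(np.array([onz(c,a,b,.025)[:2]*1000 for a,b in zip(u,v)],np.float32))
    print("roller bay",w2b([*np.array(r[0])/1000,.025]).round(4),r[1],"angle-bay",r[2]-np.degrees(PSI))
def pin(c,x0,x1):
    z=cloud(c)[...,2]; m=(z>0.12)&(z<0.14); m[:185]=0;m[228:]=0;m[:,:x0]=0;m[:,x1:]=0
    v,u=np.where(m); print("pin",len(u),w2b(onz(c,u.mean(),v.mean(),.13)).round(4))
E
python3 - <<'E'
from h import *
c=dict(np.load("top2.npz")); roller(c); pin(c,250,290)
go(b2w([-.128,.010,.06]),b2w([-.128,.010,.022]),sgn=1,lean=np.radians(38))
E
```

```text
roller bay [-0.07    0.0121  0.025 ] (50.02265930175781, 102.04564666748047) angle-bay 3.7100810790256116
pin 38 [-0.0008  0.0833  0.13  ]
t 5.93 tcp [0.3441 0.3321 0.1157] bay [-0.174   0.0102  0.1157] F [1.2 1.3 1. ] gap 0.0425 q [ 0.84 -0.1  -1.    0.09 -0.39  0.52]
 sgn 1 twist [0.0245 0.0012 0.0005]
  world [0.3892 0.3411 0.06  ] shift [-0.0001  0.0002  0.0722]
  world [0.3892 0.3411 0.022 ] shift [-1.000e-04 -2.390e-02  1.015e-01]
```

Emit:
servo_tool:
  targets:
    - {"xyz":[0,0,0.03],"twist":[0.0245,0,0],"jaw":0.5}
    - {"xyz":[0,0,0.06],"twist":[0.0245,0,0],"jaw":0.5}
    - {"xyz":[0,-0.002,0.075],"twist":[0.0245,0,0],"jaw":0.5}
    - {"xyz":[0,-0.015,0.09],"twist":[0.0245,0,0],"jaw":0.5}
    - {"xyz":[0,-0.025,0.103],"twist":[0.0245,0,0],"jaw":0.5}
    - {"xyz":[0,-0.025,0.103],"twist":[0.0245,0,0],"jaw":0.5}
    - {"xyz":[0,-0.025,0.103],"twist":[0.0245,0,0],"jaw":0.5}

```text
clock: 6.52
tcp_pos: [0.3954, 0.348, 0.0245]
orientation: [0.207, 0.6, 0.732, 0.25]
wrist_force: [0.0, 0.5, -0.2]
finger_gap: 0.0426
```

```bash
python3 - <<'E'
from h import *
go(b2w([-.128,.010,.020]),b2w([-.110,.010,.020]),b2w([0.01,.010,.02]),sgn=1,lean=np.radians(38))
c=cam("top"); a=cv2.resize(c["color"][185:285,230:350],None,fx=4,fy=4,interpolation=cv2.INTER_CUBIC)
cv2.imwrite("pics/t3.png",a[:,:,::-1]); P=cloud(c)
E
```

```text
t 6.52 tcp [0.3954 0.348  0.0245] bay [-0.1205  0.0155  0.0245] F [ 0.   0.5 -0.2] gap 0.0426 q [ 0.76  0.19 -1.02 -0.22 -0.33  0.46]
 sgn 1 twist [-0.0027  0.0056 -0.0023]
  world [0.3892 0.3411 0.02  ] shift [-0.0055 -0.0087 -0.001 ]
  world [0.4068 0.3447 0.02  ] shift [-0.0054  0.0056  0.01  ]
  world [0.5244 0.3688 0.02  ] shift [-0.0048  0.1003  0.0836]
```

View pics/t3.png

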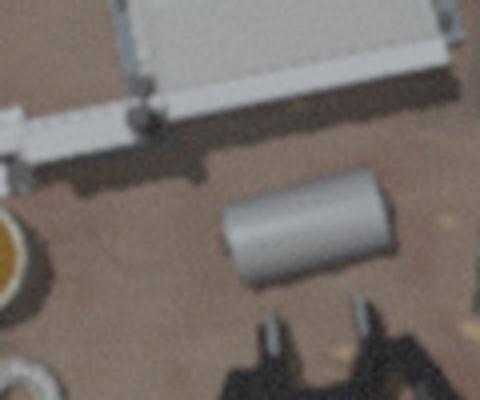

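Emit:
servo_tool:
  targets:
    - {"xyz":[-0.002,0.0025,0.005],"twist":[0,0,0],"jaw":0.5}
    - {"xyz":[-0.003,0.0064,0.008],"twist":[0,0,0],"jaw":0.5}
    - {"xyz":[-0.004,0.0103,0.0112],"twist":[0,0,0],"jaw":0.5}
    - {"xyz":[-0.004,0.0143,0.0143],"twist":[0,0,0],"jaw":0.5}
    - {"xyz":[-0.004,0.0182,0.0174],"twist":[0,0,0],"jaw":0.5}
    - {"xyz":[-0.004,0.0221,0.0205],"twist":[0,0,0],"jaw":0.5}
    - {"xyz":[-0.004,0.0261,0.0236],"twist":[0,0,0],"jaw":0.5}
    - {"xyz":[-0.004,0.03,0.0266],"twist":[0,0,0],"jaw":0.5}
    - {"xyz":[-0.004,0.034,0.0297],"twist":[0,0,0],"jaw":0.5}
    - {"xyz":[-0.004,0.0379,0.0328],"twist":[0,0,0],"jaw":0.5}
    - {"xyz":[-0.004,0.0418,0.0359],"twist":[0,0,0],"jaw":0.5}
    - {"xyz":[-0.004,0.0458,0.039],"twist":[0,0,0],"jaw":0.5}

```text
clock: 7.57
tcp_pos: [0.4534, 0.3546, 0.0212]
orientation: [0.207, 0.599, 0.732, 0.249]
wrist_force: [-0.4, 0.3, 0.3]
finger_gap: 0.0429
```

```bash
python3 - <<'E'
from h import *
c=cam("top"); go(b2w([-.02,.010,.022]),b2w([0.014,.010,.022]),sgn=1,lean=np.radians(38))
a=cv2.resize(c["color"][165:265,230:350],None,fx=4,fy=4,interpolation=cv2.INTER_CUBIC)
cv2.imwrite("pics/t4.png",a[:,:,::-1])
E
```

```text
t 7.62 tcp [0.4545 0.3551 0.0217] bay [-0.0612  0.0106  0.0217] F [1.  1.  0.8] gap 0.0426 q [ 0.67  0.26 -0.94 -0.23 -0.29  0.38]
 sgn 1 twist [-0.0021  0.0054 -0.0018]
  world [0.495  0.3628 0.022 ] shift [-0.0004  0.0327  0.025 ]
  world [0.5283 0.3696 0.022 ] shift [-0.0002  0.0596  0.0459]
```

View pics/t4.png

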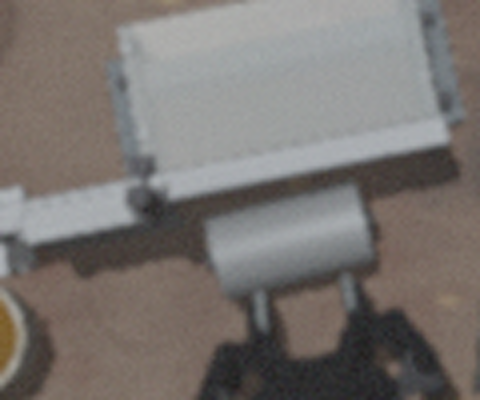

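Emit:
servo_tool:
  targets:
    - {"xyz":[-0.003,-0.005,-0.004],"twist":[0,0.0027,0],"jaw":0.45}
    - {"xyz":[-0.007,-0.005,-0.004],"twist":[0,0.005,0],"jaw":0.45}
    - {"xyz":[-0.007,0,0],"twist":[0,0.005,0],"jaw":0.45}
    - {"xyz":[-0.007,0.004,0.0031],"twist":[0,0.005,0],"jaw":0.45}
    - {"xyz":[-0.007,0.008,0.0062],"twist":[0,0.005,0],"jaw":0.45}
    - {"xyz":[-0.007,0.012,0.0093],"twist":[0,0.005,0],"jaw":0.45}
    - {"xyz":[-0.007,0.016,0.0124],"twist":[0,0.005,0],"jaw":0.45}
    - {"xyz":[-0.007,0.02,0.0155],"twist":[0,0.005,0],"jaw":0.45}
    - {"xyz":[-0.007,0.024,0.0185],"twist":[0,0.005,0],"jaw":0.45}
    - {"xyz":[-0.007,0.028,0.0216],"twist":[0,0.005,0],"jaw":0.45}
    - {"xyz":[-0.007,0.032,0.0247],"twist":[0,0.005,0],"jaw":0.45}
    - {"xyz":[-0.007,0.036,0.0278],"twist":[0,0.005,0],"jaw":0.45}

```text
clock: 8.62
tcp_pos: [0.4994, 0.3567, 0.0214]
orientation: [0.205, 0.599, 0.733, 0.251]
wrist_force: [0.6, -0.5, 1.4]
finger_gap: 0.0386
```

```bash
python3 - <<'E'
from h import *
c=cam("top"); go(b2w([-.0,.004,.022]),b2w([0.014,.004,.022]),sgn=1,lean=np.radians(38))
a=cv2.resize(c["color"][165:265,230:350],None,fx=4,fy=4,interpolation=cv2.INTER_CUBIC)
cv2.imwrite("pics/t5.png",a[:,:,::-1])
E
```

```text
t 8.67 tcp [0.5006 0.3571 0.0219] bay [-0.0156  0.0033  0.0219] F [ 0.9 -0.2  0.2] gap 0.0383 q [ 0.61  0.3  -0.87 -0.22 -0.25  0.33]
 sgn 1 twist [-0.0019  0.0004 -0.0018]
  world [0.5158 0.3609 0.022 ] shift [0.0007 0.0124 0.0095]
  world [0.5295 0.3637 0.022 ] shift [0.0007 0.0234 0.0181]
```

View pics/t5.png

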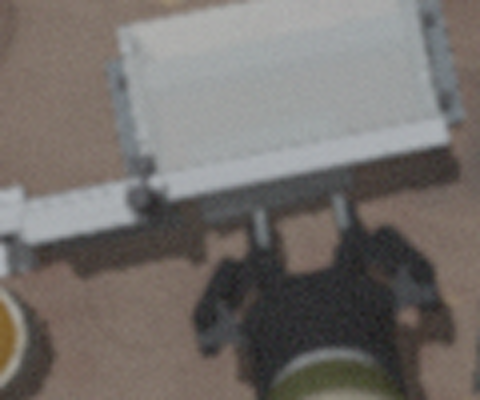

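Emit:
servo_tool:
  targets:
    - {"xyz":[0,0.0018,0.0014],"twist":[0,0,0],"jaw":0.45}
    - {"xyz":[0,0.0036,0.0028],"twist":[0,0,0],"jaw":0.45}
    - {"xyz":[0,0.0054,0.0042],"twist":[0,0,0],"jaw":0.45}
    - {"xyz":[0,0.0072,0.0056],"twist":[0,0,0],"jaw":0.45}
    - {"xyz":[0,0.009,0.007],"twist":[0,0,0],"jaw":0.45}
    - {"xyz":[0,0.0108,0.0084],"twist":[0,0,0],"jaw":0.45}
    - {"xyz":[0,0.0126,0.0098],"twist":[0,0,0],"jaw":0.45}
    - {"xyz":[0,0.0144,0.0112],"twist":[0,0,0],"jaw":0.45}
    - {"xyz":[0,0.0162,0.0126],"twist":[0,0,0],"jaw":0.45}
    - {"xyz":[0,0.018,0.014],"twist":[0,0,0],"jaw":0.45}
    - {"xyz":[0,0.0194,0.0152],"twist":[0,0,0],"jaw":0.45}
    - {"xyz":[0,0.0205,0.016],"twist":[0,0,0],"jaw":0.45}

```text
clock: 9.67
tcp_pos: [0.5247, 0.3619, 0.0213]
orientation: [0.205, 0.599, 0.732, 0.251]
wrist_force: [0.1, -0.8, 0.8]
finger_gap: 0.0379
```

Emit:
servo_tool:
  targets:
    - {"xyz":[0,0.0008,0.0006],"twist":[0,0,0],"jaw":0.45}
    - {"xyz":[0,0.0016,0.0012],"twist":[0,0,0],"jaw":0.45}
    - {"xyz":[0,0.0024,0.0018],"twist":[0,0,0],"jaw":0.45}
    - {"xyz":[0,0.0032,0.0025],"twist":[0,0,0],"jaw":0.45}

```text
clock: 10.0
tcp_pos: [0.5283, 0.3626, 0.0212]
orientation: [0.205, 0.599, 0.733, 0.251]
wrist_force: [-3.3, -0.6, 2.5]
finger_gap: 0.0383
```

```bash
python3 - <<'E'
from h import *
go(b2w([.02,.004,.022]),sgn=1,lean=np.radians(38))
E
```

```text
t 10.0 tcp [0.5283 0.3626 0.0212] bay [0.0126 0.0032 0.0212] F [-3.3 -0.6  2.5] gap 0.0383 q [ 0.58  0.33 -0.82 -0.2  -0.23  0.31]
 sgn 1 twist [-0.0036  0.0004 -0.0011]
  world [0.5354 0.3649 0.022 ] shift [0.0008 0.0063 0.0039]
```

Emit:
servo_tool:
  targets:
    - {"xyz":[0,0.0008,0.0006],"twist":[0,0,0],"jaw":0.45}
    - {"xyz":[0,0.0016,0.0012],"twist":[0,0,0],"jaw":0.45}
    - {"xyz":[0,0.0024,0.0018],"twist":[0,0,0],"jaw":0.45}
    - {"xyz":[0,0.0032,0.0025],"twist":[0,0,0],"jaw":0.45}
    - {"xyz":[0,0.0032,0.0025],"twist":[0,0,0],"jaw":0.45}
    - {"xyz":[0,0.0032,0.0025],"twist":[0,0,0],"jaw":0.45}

```text
clock: 10.5
tcp_pos: [0.5306, 0.3639, 0.0209]
orientation: [0.204, 0.598, 0.733, 0.251]
wrist_force: [-10.4, 0.8, 6.9]
finger_gap: 0.0387
```

```bash
python3 - <<'E'
from h import *
go(b2w([.02,.004,.022]),sgn=1,lean=np.radians(38))
c=cam("top");s=cam("side"); 
a=cv2.resize(c["color"][165:255,250:350],None,fx=5,fy=5,interpolation=cv2.INTER_CUBIC)
b=cv2.resize(s["color"][160:250,310:380],None,fx=4,fy=5,interpolation=cv2.INTER_CUBIC)
cv2.imwrite("pics/t6.png",np.hstack([a,b])[:,:,::-1])
E
```

```text
t 10.5 tcp [0.5306 0.3639 0.0209] bay [0.0152 0.004  0.0209] F [-10.4   0.8   6.9] gap 0.0387 q [ 0.58  0.34 -0.81 -0.2  -0.23  0.31]
 sgn 1 twist [-0.0053 -0.0015  0.0003]
  world [0.5354 0.3649 0.022 ] shift [0.     0.0045 0.0021]
```

View pics/t6.png

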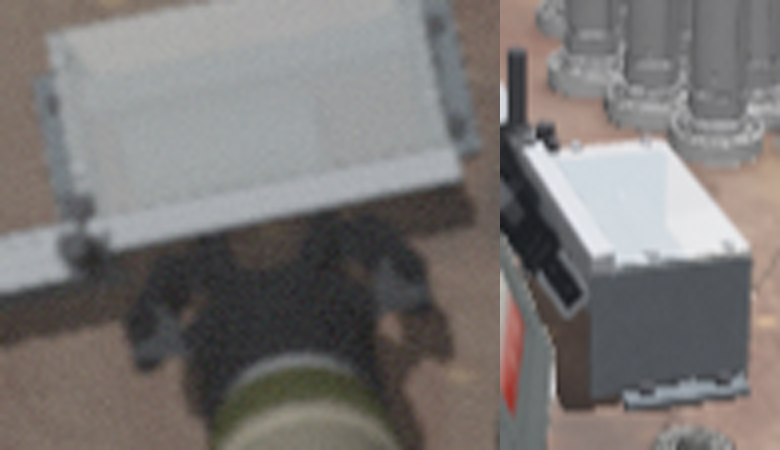

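Emit:
servo_tool:
  targets:
    - {"xyz":[0,-0.001,-0.0008],"twist":[0,0,0],"jaw":0.45}
    - {"xyz":[0,-0.003,-0.0024],"twist":[0,0,0],"jaw":0.45}
    - {"xyz":[0,-0.006,-0.0047],"twist":[0,0,0],"jaw":0.45}
    - {"xyz":[0,-0.012,-0.0094],"twist":[0,0,0],"jaw":0.45}
    - {"xyz":[0,-0.022,-0.017],"twist":[0,0,0],"jaw":0.45}
    - {"xyz":[0,-0.034,-0.0266],"twist":[0,0,0],"jaw":0.45}
    - {"xyz":[0,-0.048,-0.0375],"twist":[0,0,0],"jaw":0.45}
    - {"xyz":[0,-0.06,-0.047],"twist":[0,0,0],"jaw":0.45}
    - {"xyz":[0,-0.06,-0.047],"twist":[0,0,0],"jaw":0.45}

```text
clock: 11.35
tcp_pos: [0.4529, 0.3462, 0.0197]
orientation: [0.204, 0.598, 0.734, 0.249]
wrist_force: [-0.1, -1.4, 0.1]
finger_gap: 0.0382
```

```bash
python3 - <<'E'
from h import *
c=cam("top"); go(sgn=1,lean=np.radians(38)); pin(c,250,290)
im=np.mean([c["color"]]+[cam("top")["color"] for _ in range(4)],0)
a=cv2.resize(np.float32(im[160:225,255:350]),None,fx=8,fy=8,interpolation=cv2.INTER_CUBIC)
g=a.mean(2); g=np.clip((g-115)*255/60,0,255).astype(np.uint8); g=cv2.cvtColor(g,8)
# expected outline of roller at home seen from the top camera: extreme tangent edges
def put(p): q=(proj(c,p)-[254.5,159.5])*8; return tuple(int(x) for x in q)
for x,col in ((.045,(0,255,0)),(.037,(0,0,255))):
    ex=w2b(c["eye"]); d=np.array([ex[0]-x,ex[2]-.025]); D=np.hypot(*d); be=np.arctan2(d[1],d[0]); al=np.arccos(.025/D)
    for s in(1,-1):
        X=x+.025*np.cos(be+s*al); Z=.025+.025*np.sin(be+s*al)
        for y in (-.055,.055): cv2.line(g,put(b2w([X,y,Z])),put(b2w([X,y-.012*np.sign(y),Z])),col,1)
cv2.line(g,put(b2w([.07,-.078,.045])),put(b2w([.07,.078,.045])),(255,0,0),1)
cv2.imwrite("pics/t7.png",g)
E
```

```text
t 11.4 tcp [0.455  0.3472 0.0207] bay [-0.0623  0.0028  0.0207] F [ 0.1 -0.1  0.7] gap 0.0384 q [ 0.65  0.25 -0.95 -0.24 -0.27  0.36]
 sgn 1 twist [-0.0058  0.0007  0.0006]
pin 37 [-0.0007  0.0834  0.13  ]
```

View pics/t7.png

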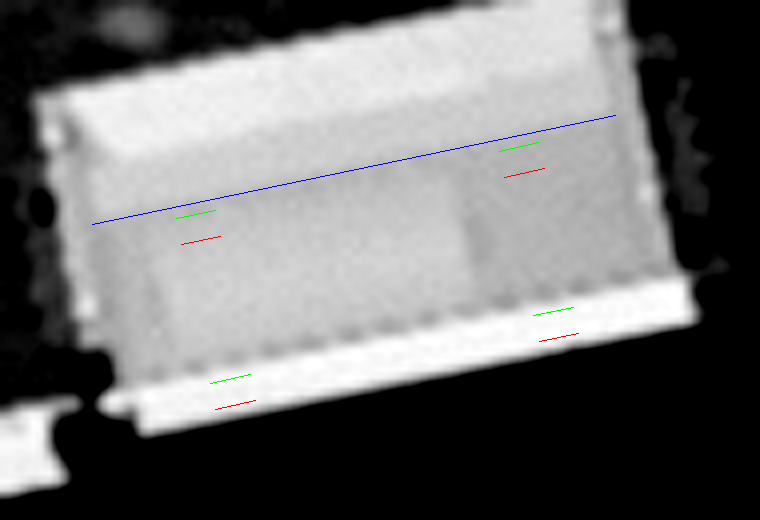

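```bash
python3 - <<'E'
from h import *
cs=[cam("top") for _ in range(6)]; c=cs[0]; im=np.float32(np.mean([k["color"].mean(2) for k in cs],0))
xs=np.arange(.046,.084,.002); print((xs*1000).round().astype(int))
for y in (-.06,-.036,-.024,-.012,0,.012,.024,.036,.048,.065):
    v=[]
    for x in xs:
        v.append(np.mean([cv2.remap(im,*[np.float32([[k]]) for k in proj(c,b2w([x,y+d,.03]))],cv2.INTER_LINEAR)[0,0] for d in np.linspace(-.005,.005,7)]))
    print(int(y*1000),np.round(v,0).astype(int))
E
```

```text
[46 48 50 52 54 56 58 60 62 64 66 68 70 72 74 76 78 80 82 84]
-60 [156 156 157 157 157 157 158 157 157 157 158 157 157 158 160 162 163 163
 163 163]
-36 [157 157 156 156 157 158 158 158 158 158 157 157 158 159 161 162 163 164
 164 163]
-24 [162 162 161 161 160 161 161 160 160 159 159 158 158 159 160 162 163 163
 163 163]
-12 [164 163 163 163 162 162 162 161 161 160 160 160 159 159 161 162 163 163
 163 163]
0 [164 164 163 163 162 162 162 162 161 161 160 159 158 159 161 162 163 164
 163 164]
12 [164 164 163 163 163 162 162 162 162 161 160 159 158 159 160 163 164 163
 164 164]
24 [164 164 163 163 163 163 162 162 162 161 160 159 159 159 161 163 164 164
 164 164]
36 [164 164 164 163 163 163 163 162 162 161 161 160 159 160 161 163 164 164
 164 164]
48 [164 163 163 163 163 163 163 163 162 162 161 160 160 159 161 163 164 164
 164 164]
65 [160 160 160 160 160 161 160 160 160 160 159 159 159 159 161 163 164 164
 164 164]
```

```bash
python3 - <<'E'
from h import *
print(env.hand_in()); go(sgn=1,lean=.66)
E
```

```text
the job is handed in; nothing more can be done
None
the job is handed in; nothing more can be done
```

The gate is open at the index, the roller is home against the back stop, and I handed the job in at about 12 s on the clock. `hand_in` gives no verdict.

- **Gate:** I pulled the pin about 89 mm along the rail and let go. In the last picture it stood at bay y = 83.4 mm. I measured the index tip at 82.4 mm, against 85 mm in the text. Either way the pin is within 2 mm, inside the 8 mm allowed.
- **Roller:** I pushed it along the bench with two spread fingers, leaning about 38 degrees. I then pressed it against the stop with about 12 N, well below the 60 N limit. It started about 3.7 degrees out of square.
- **Last checks on the roller:** Through the hood the barrel matched the outline expected at the home position. No strip of bench showed between it and the stop anywhere along its length. The force on the hand pointed back and up, which fits the roller and not the rail.
- **What is less certain:** The edge seen through the hood is faint, so squareness could only be checked roughly. Readings at the two ends differed by up to about 3 mm over 72 mm (0.04 rad), mostly noise, against the 0.06 rad allowed. The roller also lies about 12 mm off the bay's middle line, which the task does not judge.
- **Other things on the bench:** I kept the hand clear of all four. The tub had not moved in the pictures, but I did not re-measure any of them at the end. The hand is empty and backed out of the bay.

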